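# Clamp the honey jar, crack its lid, release the clamp

## Robot

A 7-joint arm with a two-finger parallel gripper is mounted at the origin on the work surface. World frame = base frame: x ahead of the robot, y to its left, z up, the work surface at z = 0. Lengths are in m, angles in rad, forces in N, time in s.
With the tool pointing down it reaches from about 0.4 to 0.85 m from the base axis. Payload 4.5 kg.
Tool frame: the origin (TCP) lies midway between the tips of the shut fingers; the grasp point (between the pads) lies 19 mm behind it; z points along the fingers, y is the direction in which the jaws open and shut (so a half turn about z gives the same grasp; the last joint's range is limited). The gripper opens to 88 mm and grips with 3 to 60 N. Pads are 18 mm wide; open, the fingers measure 123 mm over their backs; the gripper's body (75 mm by 187 mm) begins 45 mm behind the grasp point.
Start: joints at [-1.185, 0.689, -0.195, 1.565, 0.157, 0.902, -0.215], TCP at [0.215, 0.587, 0.239] pointing down, gripper open.
Joint ranges: [-3.01, 3.01], [-0.46, 2.08], [-1.47, 1.51], [0.13, 2.56], [-1, 4.14], [0.04, 2.09], [-2.66, 2.66]. Speed limits (rad/s): [2.57, 2.57, 3.14, 3.14, 3.14, 3.14, 3.14].

## Interface

Orientations are given as a unit quaternion [x, y, z, w].
In Python, from plant import r gives the robot as it stands. The module is installed in compiled form; this text tells all that it offers.
- The arm moves only by the shell command python3 -m jog 'ROWS' [FORCE]. ROWS is JSON, a list of rows, each an object with "translation": the shift along the tool's x, y, z in units of 40 mm (1.0 is 40 mm), a list of three; "twist": the turn about the tool's z in units of 6 degrees (1.0 is 6 degrees); "claw": the opening in per cent of the stroke, from 0 (shut) to 100 (fully open). A call has 1 to 20 rows; each row shifts and turns the commanded pose from where the row before left it, along the tool's axes as they then stand; what a row does not reach is not made up. A row lasts 1/12 s, in which the tool goes at most 41.7 mm and 7.16 degrees, less where a joint would pass 70% of its speed; a pose out of reach is approached as far as the arm can. A call is refused whole if a number of a shift passes 1 or a number of a turn 1, either way. A call with a gripper value outside its range is refused whole. The fingers move at their own pace and stop on an object; FORCE is the grip in N (left out, the last holds). Time passes only in rows, so rows that do not move let the fingers close. It gives the time, the measured TCP pose, the force and the opening at its end, in the units of the state.
- r.get_state(): the state, without advancing time (a new reading comes with each control period).
- r.snapshot(name): name is "scene" or "top" or "wrist"; returns a dict with "img" (480x640x3 uint8, red, green, blue), "fx", "fy", "cx", "cy" (pixels), "origin" and "rotation" of the camera in the world; the wrist camera has in their place "T_tool_cam" (4x4, takes a point from camera to tool coordinates, whose origin is the TCP and whose axes are the flange's). Camera axes: x right, y up, looking along -z (the intrinsics and any distortion apply to the point x, -y, -z); pixel columns grow to the right and rows downward; lengths in m; the calibration is good to about 2 mm. A picture is of the moment at which its call begins: read the wrist's pose just before it. There is no depth.
- r.finish_job(): hands the job in, once; it reports no verdict.
Trained networks look in the newest picture that a camera, given by its name, has taken for a name from the list of things; names that differ only in an ending like _2 or _b are one class to them, and where a whole thing is asked for, a point or a joint stands for the part that bears it (a point fixed in the world has none). Each returns a list of dicts, best first, with "confidence" (0 to 1); they miss things now and then, are a little off and sometimes report something else, mostly with a low value. They report only what shows in the picture. A call takes as long as a camera call. They do not tell look-alikes from the thing itself.
- r.spot_in(label, camera): "rect" ([left, top, right, bottom] in pixels, round what is visible of it).
- r.spot_point(label, camera): "location" ([row, column] in pixels: a listed point, or the origin of a listed thing).
The state is a dict: "clock": time; "q": joint angles; "qd": joint speeds; "joint_torque": joint torques, N m; "tool_pos": TCP position; "eef_rot": TCP orientation; "contact_force": force on the tool from outside, world axes, zero at the start; "moment": the same for the moment, N m; "opening": opening from 0.0 (shut) to 1.0 (fully open).
Only numpy, scipy, OpenCV 4.12 (cv2) and the standard library are available. Lean on these libraries where they do the work, as an engineer would, in place of code of your own. Each camera call takes 0.05 s, during which the arm holds its last target. There are 200 camera calls.

## Task

The lid of the honey jar is stuck: squeeze the handles of the jar clamp together until it snaps over centre and locks on the jar, and with the jar held that way turn the lid about a quarter turn anticlockwise to loosen it. Then pull the yellow release lever to spring the clamp and swing the red handle fully open again, leaving the jar standing upright in its place. Use no more force than the work needs, and leave the other things on the counter alone.

Things in the scene. Friction and masses are not known exactly. Their poses are not given: they have to be found in the camera images.
- clamp: Jar clamp fixed to the counter: squeeze-action locking clamp lying flat on a steel foot 100 x 225 x 6 mm that ends at y -74 mm. Origin at counter level on the plunger's line; +y runs along the plunger to the fixed rubber-lined vee (y 90 to 150 mm, 70 mm high), the handles point to -y. Guide block at y 23 mm, 57 mm high; upright lever pivot at x 0, y -60 mm, 61 mm high. Its handles bend when squeezed above 50 N per finger
- fixed_grip (a point): squeezing point of the black rubber fixed handle, on its middle line at clamp x 12, y -135 mm, 45 mm above the counter. The handle is a straight bar 12 mm thick (x), 20 mm high, from y -62 to -176 mm; bare counter below it, its lower edge 35 mm up
- lever_grip (a point): squeezing point of the red moving handle, on its middle line 75 mm from the pivot, 45 mm above the counter. The grip is 12 mm thick, 20 mm high, 82 mm long, on the -x side of the black handle. Over both handles the outside width here is about 67 mm open, 36 mm locked (then it stands beside fixed_grip, 24 mm from it). Its axes turn with the handle and equal the clamp's when locked
- lever (a joint): angle of the red handle, rad: 0 open, grows as it is squeezed to the black one, dead centre 0.36, stop 0.41 = locked. The jaw meets the loose jar at an unknown angle below 0.15, pushes it into the vee, then stiffens: 10 to 17 N at the grip (the brass adjusting screw is set differently each time), most near 0.2, nothing at 0.36; it then snaps to 0.41 and holds. Sprung, it jumps back below 0.15 and stays where it is left
- release_tab (a point): middle of the release lever's yellow tab, 45 mm above the counter: flat, 9 mm thick, 34 mm long, 24 mm high, continuing the red handle past its tail, 158 mm from the lever pivot; free counter on both sides. Moved to the clamp's -x side (away from the black handle) it rocks up to 0.55 rad on a pin 50 mm nearer the pivot, springs the lock (2 to 10 N), then draws the red handle open; it springs back when let go
- clamp_seat (a point): on the steel foot, 6 mm above the counter: where the centre of the jar's bottom comes to rest when the jar is pressed into the vee
- jar: glass honey jar, 62 mm across, straight, 94 mm high without lid, 0.3 to 0.65 kg, standing loose on the clamp's foot up to 5 mm short of the vee, between it and the jaw (a 40 x 40 mm rubber pad on the plunger, top 65 mm above the counter). Origin: centre of its bottom. Unclamped it just spins with its lid
- lid_top (a point): centre of the top of the white ribbed metal lid, 112.5 mm above the jar's bottom. The lid is 66 mm across, 18 mm high and overhangs the glass by 2 mm all round. It dents when gripped above 50 N per finger; a grip of 25 to 40 N turns it
- lid (a joint): turn of the lid on the jar, rad: 0 shut tight, grows anticlockwise seen from above; needs about 0.35 N m throughout; a quarter turn is 1.57. It stays on the jar
- bowl: bystander: glass mixing bowl, 210 mm across, 90 mm high, origin under its centre
- plate: bystander: blue melamine plate, 230 mm across, 20 mm high, with a spoon on it, origin under its centre
- whisk: bystander: whisk with green silicone handle, 270 mm long, 52 mm high, lying on the counter, origin under its neck
- canister: bystander: closed aluminium canister with lever-clamp lid, 105 mm across, 150 mm high, origin under its centre
- spices: bystander: small amber spice jar with black cap, 48 mm across, 85 mm high, origin under its centre
- mill: bystander: dark wooden pepper mill, 54 mm across, 140 mm high, origin under its centre
There are look-alikes about, which are no part of the job. There is more than one size of the jar; the job needs the middle-sized.

How it is judged:
On the way, in this order (a step that is already met when the one before it is completed fails the run):
1. the handles are squeezed over centre and the clamp is locked on the seated jar (value of joint lever above 0.385 rad and horizontal distance between jar and clamp_seat below 0.004 m and value of joint lid below 0.3 rad), for 0.3 s.
2. the lid is turned about a quarter turn loose while the clamp stays locked (value of joint lid above 1.15 rad and value of joint lever above 0.385 rad), for 0.2 s.
At the end, for the whole second after the job is handed in: the red handle is back open (lever below 0.07 rad), the lid stands 1.15 to 2.4 rad loose, and the jar stands at rest and upright (within 0.06 rad) in the clamp within 15 mm of its seat (value of joint lever below 0.07 rad and value of joint lid between 1.15 and 2.4 rad and angle between jar's own z axis and vertical below 0.06 rad and distance between jar and clamp_seat below 0.015 m and linear speed of jar below 0.01 m/s); the robot touches nothing.
It fails at once if the lid is turned while the clamp is not locked (value of joint lid between 0.5 and 1.1 rad and value of joint lever below 0.34 rad).
It fails at once if the clamp's handles, or the lid or jar, are squeezed with more than 50 N per finger (100 N over both fingers) (contact force between the fingers and clamp above 100 N or contact force between the fingers and jar above 100 N).
It fails at once if the jar tips, is lifted or is pushed out of the clamp (angle between jar's own z axis and vertical above 0.15 rad or distance between jar and clamp_seat above 0.025 m).
It fails at once if a bystander is pushed by more than 20 mm (distance of any of bowl, plate, whisk, canister, spices, mill from where it was at the start of the episode above 0.02 m).
It also fails if it takes over 58 s, if anything falls off the work surface, if the arm or the gripper's body presses on something with over 40 N, if the wrist force passes 120 N, or if a joint passes its speed limit or range.

## Working session

There is one attempt and no reset: what is moved stays moved. The work goes in short steps, Python scripts to look and compute and a shell command to move; the robot and the scene stay as the last step left them, time stands still between calls to the robot, and variables do not carry over. Pictures are saved under pics/ and viewed, about 8 in all and at most 12, crops included, and the job is handed in when it is done.

```bash
mkdir -p pics
cat > h.py <<'E'
from plant import r
import numpy as np, cv2
from scipy.spatial.transform import Rotation as R
def ray(s,px,T=None):
    v,u=px
    d=np.array([(u-s['cx'])/s['fx'],-(v-s['cy'])/s['fy'],-1.])
    if 'origin' in s: Rm=np.array(s['rotation']);o=np.array(s['origin'])
    else: 
        M=T@np.array(s['T_tool_cam']);Rm=M[:3,:3];o=M[:3,3]
    if Rm.shape!=(3,3): Rm=R.from_quat(Rm).as_matrix()
    return o,Rm@d
def at(s,px,z,T=None):
    o,d=ray(s,px,T); return o+d*(z-o[2])/d[2]
def proj(s,P,T=None):
    o,_=ray(s,(0,0),T); Rm=np.array(s['rotation']) if 'origin' in s else (T@np.array(s['T_tool_cam']))[:3,:3]
    if Rm.shape!=(3,3): Rm=R.from_quat(Rm).as_matrix()
    c=Rm.T@(np.array(P)-o); return (s['cx']+s['fx']*c[0]/-c[2], s['cy']+s['fy']*c[1]/c[2])
def toolT():
    s=r.get_state();T=np.eye(4);T[:3,:3]=R.from_quat(s['eef_rot']).as_matrix();T[:3,3]=s['tool_pos'];return T
def snap(n,f=None):
    T=toolT();s=r.snapshot(n)
    if f: cv2.imwrite('pics/'+f,s['img'][...,::-1])
    return s,T
E
python3 - <<'E'
from h import *
np.set_printoptions(precision=4,suppress=True)
st=r.get_state();print(st['clock'],st['tool_pos'],st['eef_rot'],R.from_quat(st['eef_rot']).as_matrix(),st['opening'])
Z=dict(clamp=0,fixed_grip=.045,lever_grip=.045,release_tab=.045,clamp_seat=.006,jar=.006,lid_top=.1185,bowl=0,plate=0,whisk=0,canister=0,spices=0,mill=0)
ims=[]
for c in('scene','top'):
    s,T=snap(c,c+'1.png');print(c,{k:(np.array(v).round(3).tolist()) for k,v in s.items() if k!='img'})
    for l,z in Z.items():
        for d in r.spot_point(l,c)[:3]:
            print(l,np.round(d['location']),round(d['confidence'],2),at(s,d['location'],z)[:2])
E
```

```text
0.0 [0.2152 0.5861 0.2379] [ 0.175   0.9846 -0.0009 -0.0001] [[-0.9388  0.3446 -0.0005]
 [ 0.3446  0.9388 -0.0018]
 [-0.0002 -0.0019 -1.    ]] 1.0027668837137855
scene {'fx': 493.232, 'fy': 493.232, 'cx': 319.48, 'cy': 245.11, 'origin': [1.137, -0.475, 0.939], 'rotation': [0.322, 0.149, 0.395, 0.848]}
clamp [274. 345.] 0.94 [0.6112 0.0509]
fixed_grip [288. 301.] 0.74 [ 0.6026 -0.0776]
lever_grip [274. 294.] 0.64 [ 0.5603 -0.0644]
release_tab [274. 257.] 0.61 [ 0.5049 -0.1304]
release_tab [311. 118.] 0.51 [ 0.3977 -0.4197]
clamp_seat [253. 373.] 0.88 [0.6108 0.145 ]
jar [229. 319.] 0.85 [0.4605 0.0931]
jar [256. 372.] 0.81 [0.6161 0.1351]
jar [211. 355.] 0.78 [0.4721 0.2106]
lid_top [229. 377.] 0.74 [0.6269 0.1282]
lid_top [186. 316.] 0.56 [0.4254 0.1151]
lid_top [190. 356.] 0.56 [0.4984 0.182 ]
bowl [234. 467.] 0.95 [0.7177 0.3804]
plate [154. 384.] 0.83 [0.3417 0.4509]
whisk [308. 118.] 0.75 [ 0.3512 -0.4136]
spices [367. 340.] 0.87 [ 0.7879 -0.1248]
mill [309. 415.] 0.86 [0.7904 0.1037]
top {'fx': 624.348, 'fy': 624.348, 'cx': 315.309, 'cy': 231.062, 'origin': [0.314, 0.004, 1.521], 'rotation': [0.07, -0.061, -0.701, 0.707]}
clamp [229. 303.] 0.62 [0.6042 0.0543]
fixed_grip [227. 358.] 0.71 [ 0.6011 -0.0788]
lever_grip [247. 350.] 0.6 [ 0.551  -0.0605]
release_tab [266. 377.] 0.53 [ 0.5058 -0.123 ]
clamp_seat [222. 269.] 0.9 [0.6203 0.1391]
clamp_seat [220. 272.] 0.2 [0.6237 0.1317]
jar [291. 283.] 0.82 [0.4488 0.101 ]
jar [219. 271.] 0.73 [0.6262 0.1342]
jar [283. 240.] 0.72 [0.4681 0.2064]
lid_top [280. 280.] 0.85 [0.4622 0.1026]
lid_top [279. 235.] 0.72 [0.4649 0.2036]
lid_top [211. 266.] 0.64 [0.6215 0.1365]
bowl [184. 177.] 0.78 [0.7154 0.3752]
bowl [222. 270.] 0.52 [0.6203 0.1381]
plate [332. 137.] 0.63 [0.3471 0.453 ]
whisk [334. 496.] 0.83 [ 0.351  -0.4115]
canister [253. 178.] 0.66 [0.5405 0.362 ]
spices [164. 378.] 0.68 [ 0.7713 -0.1322]
mill [159. 284.] 0.75 [0.7834 0.1046]
```

View pics/top1.png

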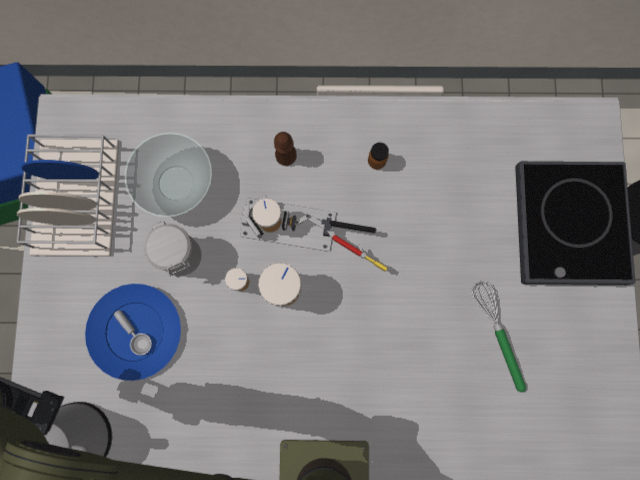

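View pics/scene1.png

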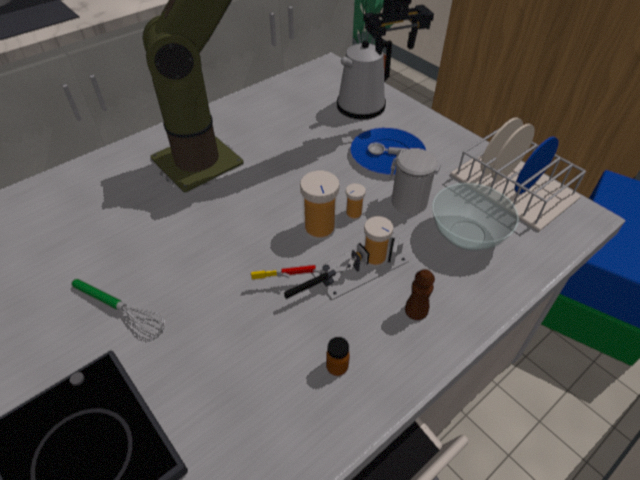

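Top view: the middle jar stands in the clamp (lid at about 266,212). The black handle is at (350,227), the red one at (347,245) and the yellow tab at (375,262). The big and small look-alikes are at (280,285) and (236,279). I'll move above the clamp for a wrist view.

```bash
python3 -m jog '[{"translation":[0,0,-0.8],"twist":0,"claw":100},{"translation":[0,0,-0.8],"twist":0,"claw":100},{"translation":[-0.8,-0.58,-0.05],"twist":0,"claw":100},{"translation":[-0.8,-0.58,-0.05],"twist":0,"claw":100},{"translation":[-0.8,-0.58,-0.05],"twist":0,"claw":100},{"translation":[-0.8,-0.58,-0.05],"twist":0,"claw":100},{"translation":[-0.8,-0.58,-0.05],"twist":0,"claw":100},{"translation":[-0.8,-0.58,-0.05],"twist":0,"claw":100},{"translation":[-0.8,-0.58,-0.05],"twist":0,"claw":100},{"translation":[-0.8,-0.58,-0.05],"twist":0,"claw":100},{"translation":[-0.8,-0.58,-0.05],"twist":0,"claw":100},{"translation":[-0.8,-0.58,-0.05],"twist":0,"claw":100},{"translation":[-0.8,-0.58,-0.05],"twist":0,"claw":100},{"translation":[-0.8,-0.58,-0.05],"twist":0,"claw":100},{"translation":[-0.8,-0.58,-0.05],"twist":0,"claw":100},{"translation":[-0.8,-0.58,-0.05],"twist":0,"claw":100},{"translation":[-0.8,-0.58,-0.05],"twist":0,"claw":100},{"translation":[-0.8,-0.58,-0.05],"twist":0,"claw":100},{"translation":[-0.8,-0.58,-0.05],"twist":0,"claw":100},{"translation":[0,0,0],"twist":0,"claw":100}]' 25
python3 -m jog '[{"translation":[0,0,0],"twist":1,"claw":100},{"translation":[0,0,0],"twist":1,"claw":100},{"translation":[0,0,0],"twist":1,"claw":100},{"translation":[0,0,0],"twist":1,"claw":100},{"translation":[0,0,0],"twist":1,"claw":100},{"translation":[0,0,0],"twist":1,"claw":100},{"translation":[0,0,0],"twist":1,"claw":100},{"translation":[0,0,0],"twist":1,"claw":100},{"translation":[0,0,0],"twist":1,"claw":100},{"translation":[0,0,0],"twist":1,"claw":100},{"translation":[0,0,0],"twist":1,"claw":100},{"translation":[0,0,0],"twist":1,"claw":100},{"translation":[0,0,0],"twist":0.8,"claw":100},{"translation":[0,0,0],"twist":0,"claw":100},{"translation":[0,0,0],"twist":0,"claw":100}]' 25
cat > look.py <<'E'
from h import *
import sys
np.set_printoptions(precision=4,suppress=True)
Z=dict(clamp=0,fixed_grip=.045,lever_grip=.045,release_tab=.045,clamp_seat=.006,jar=.006,lid_top=.1185)
st=r.get_state();print(st['clock'],st['q'],st['tool_pos'],R.from_quat(st['eef_rot']).as_matrix().ravel())
s,T=snap('wrist',sys.argv[1])
for l,z in Z.items():
    for d in r.spot_point(l,'wrist')[:2]:
        print(l,np.round(d['location']),round(d['confidence'],2),at(s,d['location'],z,T)[:2])
E
python3 look.py w1.png
```

```text
clock: 3.07
tool_pos: [0.5939, 0.0188, 0.3366]
eef_rot: [0.181, 0.983, -0.003, 0.002]
contact_force: [-0.1, -0.7, 0.9]
opening: 1.001
clock: 4.32
tool_pos: [0.59, 0.0294, 0.3367]
eef_rot: [0.748, 0.664, -0.0, -0.0]
contact_force: [-0.9, 0.3, -0.2]
opening: 1.0
4.3167 [-0.2415  0.5438  0.1957  1.5505 -0.1157  1.0587 -0.1353] [0.59   0.0294 0.3367] [ 0.1184  0.993  -0.0001  0.993  -0.1184  0.     -0.     -0.0001 -1.    ]
clamp [172. 332.] 0.76 [0.611  0.0591]
fixed_grip [283. 331.] 0.57 [ 0.5933 -0.0829]
lever_grip [280. 335.] 0.63 [ 0.598 -0.08 ]
lever_grip [268. 301.] 0.62 [ 0.5549 -0.0574]
release_tab [317. 274.] 0.56 [ 0.5091 -0.1241]
jar [ 66. 209.] 0.88 [0.4729 0.2062]
jar [110. 335.] 0.81 [0.6229 0.1374]
lid_top [155. 160.] 0.93 [0.4369 0.1064]
lid_top [101. 339.] 0.84 [0.6227 0.1359]
```

View pics/w1.png

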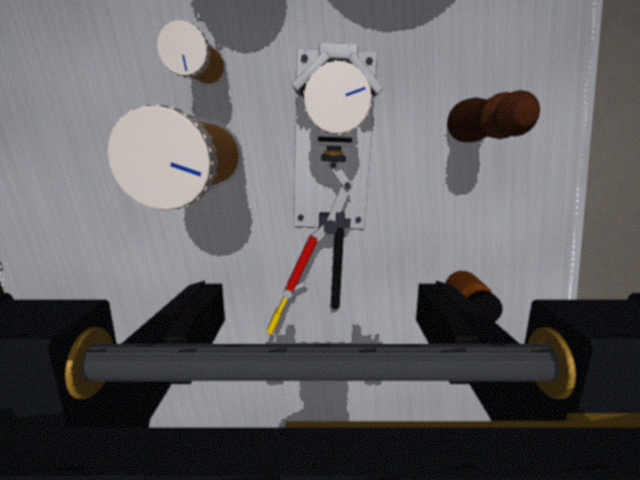

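Run:
```python
from h import *
np.set_printoptions(precision=4,suppress=True)
s,T=snap('wrist')
C=[at(s,p,.006,T)[:2] for p in((228,294),(229,365),(50,297),(52,377))]
print(np.array(C))
print(np.linalg.norm(C[0]-C[1]),np.linalg.norm(C[2]-C[0]),np.degrees(np.arctan2(*(C[1]-C[0])[::-1])),np.degrees(np.arctan2(*(C[2]-C[0])[::-1]))-90,np.degrees(np.arctan2(*(C[3]-C[1])[::-1]))-90)
# fit clamp pose
pts=np.array([[-50,-74],[50,-74],[-50,151],[50,151]])/1e3
obs=list(C)
pts=np.vstack([pts,[[.012,-.176]]]); obs.append(at(s,(305,336),.055,T)[:2]); print(obs[-1])
A=pts-pts.mean(0);B=np.array(obs)-np.mean(obs,0)
th=np.arctan2((A[:,0]*B[:,1]-A[:,1]*B[:,0]).sum(),(A*B).sum());c,q=np.cos(th),np.sin(th);M=np.array([[c,-q],[q,c]])
t=np.mean(obs,0)-M@pts.mean(0);print('yaw',np.degrees(th),'org',t); print((pts@M.T+t-obs)*1000)
lid=at(s,(97,338),.1185,T)[:2];print('lid clamp coords',M.T@(lid-t),lid)
for p,z in (((330,270),.05),((238,313),.05),((291,288),.05)): print(M.T@(at(s,p,z,T)[:2]-t))
f=at(s,(270,338),.055,T)[:2];print('black',M.T@(f-t))
```

```text
[[ 0.5498 -0.0111]
 [ 0.6485 -0.0245]
 [ 0.5851  0.211 ]
 [ 0.6824  0.1969]]
0.09964320525577956 0.2248911108501087 -7.754399378431243 -9.028464344156461 -8.69933509736964
[ 0.5959 -0.1117]
yaw -8.795323338081067 org [0.6106 0.0569]
[[ 0.1324  2.4497]
 [ 0.2245  0.6038]
 [-0.755   2.6991]
 [ 0.7408  1.4861]
 [-0.3428 -7.2387]]
lid clamp coords [-0.0009  0.0832] [0.6224 0.1392]
[-0.0782 -0.2122]
[-0.0222 -0.0781]
[-0.0537 -0.1528]
black [ 0.0116 -0.1188]
```

```bash
python3 -m jog '[{"translation":[0,0,0],"twist":0.33,"claw":100},{"translation":[-0.66,-0.01,0],"twist":0,"claw":100},{"translation":[-0.66,-0.01,0],"twist":0,"claw":100},{"translation":[-0.67,-0.01,0],"twist":0,"claw":100},{"translation":[-0.67,0,0],"twist":0,"claw":100},{"translation":[0,0,0.8],"twist":0,"claw":100},{"translation":[0,0,0.8],"twist":0,"claw":100},{"translation":[0,0,0.8],"twist":0,"claw":100},{"translation":[0,0,0.8],"twist":0,"claw":100},{"translation":[0,0,0.8],"twist":0,"claw":100},{"translation":[0,0,0.8],"twist":0,"claw":100},{"translation":[0,0,0.6],"twist":0,"claw":100},{"translation":[0,0,0],"twist":0,"claw":100},{"translation":[0,0,0],"twist":0,"claw":100}]' 25
cat > cl.py <<'E'
from h import *
np.set_printoptions(precision=4,suppress=True)
th=np.radians(-8.8);M=np.array([[np.cos(th),-np.sin(th)],[np.sin(th),np.cos(th)]]);O=np.array([.6108,.0552])
def show():
    st=r.get_state();T=toolT();F=np.array(st['contact_force'])
    print('t',round(st['clock'],2),'tcp clamp mm',(M.T@(T[:2,3]-O)*1000).round(1),'z',round(T[2,3]*1000,1),'tool y deg rel clamp x',np.degrees(np.arctan2(T[1,1],T[0,1])).round(2)+8.8,'w mm',round(st['opening']*88,1),'F clamp',(M.T@F[:2]).round(1),F[2].round(1),'q7',round(st['q'][6],2))
if __name__=='__main__':
    show()
    import sys
    if len(sys.argv)>1:
        snap('wrist',sys.argv[1])
E
python3 cl.py w2.png
```

```text
clock: 5.93
tool_pos: [0.5719, -0.0759, 0.1201]
eef_rot: [0.76, 0.65, -0.001, -0.001]
contact_force: [0.7, -0.2, 0.2]
opening: 1.001
t 5.93 tcp clamp mm [ -18.4 -135.5] z 120.1 tool y deg rel clamp x -0.129999999999999 w mm 88.1 F clamp [ 0.7 -0.1] 0.2 q7 0.07
```

View pics/w2.png

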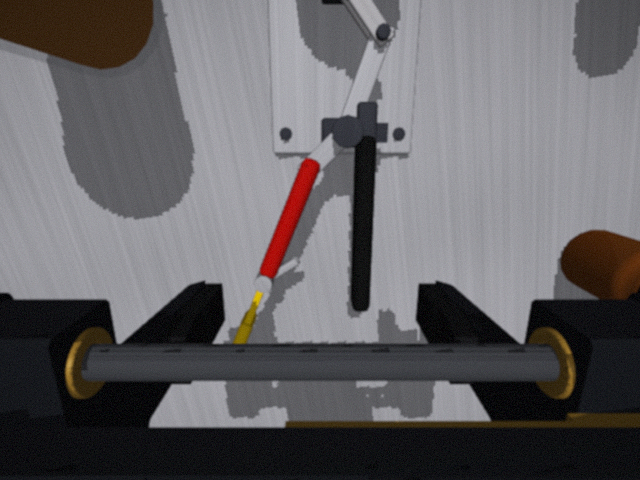

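Run:
```python
from cl import *
s,T=snap('wrist')
for n,p,z in (('footL -50,-74',(153,275),.006),('footR 50,-74',(153,410),.006),('pivot 0,-60',(131,347),.061),('black 12,-176 end',(310,361),.055),('black mid',(220,365),.055),('red start',(163,312),.055),('red end',(275,266),.055),('tab',(335,244),.057)):
    print(n,(M.T@(at(s,p,z,T)[:2]-O)*1000).round(1))
print(proj(s,[*(M@[.012,-.135]+O),.045],T))
```

```text
footL -50,-74 [-48.3 -71.8]
footR 50,-74 [ 49.7 -72.1]
pivot 0,-60 [ -0.4 -58.3]
black 12,-176 end [  11.6 -172.5]
black mid [  12.2 -111. ]
red start [-20.4 -76.2]
red end [ -50.9 -147.3]
tab [ -67.4 -189.9]
(np.float64(361.5911867353578), np.float64(252.03381051909497))
```

```bash
sed -i 's/O=np.array(\[.6108,.0552\])/O=np.array([.6111,.0572])/' cl.py; python3 -m jog '[{"translation":[0,0,0.5],"twist":0,"claw":100},{"translation":[0,0,0.5],"twist":0,"claw":100},{"translation":[0,0,0.5],"twist":0,"claw":100},{"translation":[0,0,0.5],"twist":0,"claw":100},{"translation":[0,0.03,0.35],"twist":0,"claw":100},{"translation":[0,0.03,0],"twist":0,"claw":82},{"translation":[0,0,0],"twist":0,"claw":82},{"translation":[0,0,0],"twist":0,"claw":82}]' 25; python3 cl.py
```

```text
clock: 6.7
tool_pos: [0.5752, -0.0765, 0.0279]
eef_rot: [0.76, 0.65, 0.0, 0.0]
contact_force: [-2.1, 0.6, -0.3]
opening: 0.826
t 6.7 tcp clamp mm [ -15.1 -137.6] z 27.9 tool y deg rel clamp x -0.14999999999999858 w mm 72.7 F clamp [-2.2  0.3] -0.3 q7 0.08
```

```bash
python3 -m jog '[{"translation":[0,0.02,0],"twist":0,"claw":80},{"translation":[0,0.02,0],"twist":0,"claw":78},{"translation":[0,0.02,0],"twist":0,"claw":76},{"translation":[0,0.02,0],"twist":0,"claw":74},{"translation":[0,0.02,0],"twist":0,"claw":72},{"translation":[0,0.02,0],"twist":0,"claw":70},{"translation":[0,0.02,0],"twist":0,"claw":68},{"translation":[0,0.02,0],"twist":0,"claw":66},{"translation":[0,0,0],"twist":0,"claw":66}]' 25; python3 cl.py
```

```text
clock: 7.45
tool_pos: [0.5762, -0.0778, 0.0263]
eef_rot: [0.76, 0.65, -0.004, -0.003]
contact_force: [-10.0, -1.5, 5.8]
opening: 0.657
t 7.45 tcp clamp mm [ -13.8 -138.8] z 26.3 tool y deg rel clamp x -0.1899999999999995 w mm 57.8 F clamp [-9.6 -3. ] 5.8 q7 0.08
```

```bash
python3 -m jog '[{"translation":[0,0,0],"twist":0,"claw":64},{"translation":[0,0,0],"twist":0,"claw":62},{"translation":[0,0,0],"twist":0,"claw":60},{"translation":[0,0,0],"twist":0,"claw":58},{"translation":[0,0,0],"twist":0,"claw":58}]' 25; python3 cl.py w3.png
```

```text
clock: 7.87
tool_pos: [0.5791, -0.0784, 0.0262]
eef_rot: [0.76, 0.65, -0.002, -0.001]
contact_force: [-5.8, -3.3, -1.4]
opening: 0.583
t 7.87 tcp clamp mm [ -10.9 -138.9] z 26.2 tool y deg rel clamp x -0.14999999999999858 w mm 51.3 F clamp [-5.2 -4.2] -1.4 q7 0.08
```

View pics/w3.png

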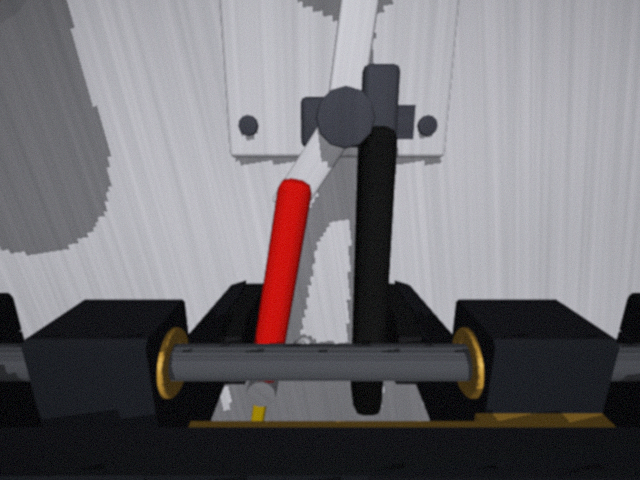

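```bash
python3 -m jog '[{"translation":[0,0.017,0],"twist":0,"claw":56},{"translation":[0,0.017,0],"twist":0,"claw":54},{"translation":[0,0.017,0],"twist":0,"claw":52},{"translation":[0,0.017,0],"twist":0,"claw":50},{"translation":[0,0.017,0],"twist":0,"claw":48},{"translation":[0,0.017,0],"twist":0,"claw":46},{"translation":[0,0.017,0],"twist":0,"claw":44},{"translation":[0,0.017,0],"twist":0,"claw":42},{"translation":[0,0,0],"twist":0,"claw":40},{"translation":[0,0,0],"twist":0,"claw":38},{"translation":[0,0,0],"twist":0,"claw":38}]' 25; python3 cl.py
```

```text
clock: 8.83
tool_pos: [0.5872, -0.0773, 0.027]
eef_rot: [0.76, 0.65, 0.001, 0.0]
contact_force: [-1.7, 0.4, 2.5]
opening: 0.407
t 8.83 tcp clamp mm [  -3.  -136.5] z 27.0 tool y deg rel clamp x -0.09999999999999964 w mm 35.8 F clamp [-1.7  0.2] 2.5 q7 0.08
```

```bash
python3 -m jog '[{"translation":[0,0,0],"twist":0,"claw":60},{"translation":[0,0,0],"twist":0,"claw":80},{"translation":[0,0,0],"twist":0,"claw":80},{"translation":[0,0,-0.5],"twist":0,"claw":80},{"translation":[0,0,-0.8],"twist":0,"claw":100},{"translation":[0,0,-0.8],"twist":0,"claw":100},{"translation":[0,0,-0.8],"twist":0,"claw":100},{"translation":[0,0,-0.8],"twist":0,"claw":100},{"translation":[0,0,-0.8],"twist":0,"claw":100},{"translation":[0.8,0,-0.4],"twist":0,"claw":100},{"translation":[0.8,0,-0.4],"twist":0,"claw":100},{"translation":[0.8,0,0],"twist":0,"claw":100},{"translation":[0,0,0],"twist":0,"claw":100},{"translation":[0,0,0],"twist":0,"claw":100}]' 25; python3 cl.py; python3 look.py w4.png
```

```text
clock: 10.0
tool_pos: [0.6018, 0.0197, 0.2388]
eef_rot: [0.758, 0.652, 0.001, -0.0]
contact_force: [-0.6, -0.7, -0.6]
opening: 1.004
t 10.0 tcp clamp mm [ -3.5 -38.5] z 238.8 tool y deg rel clamp x 0.14000000000000057 w mm 88.3 F clamp [-0.5 -0.8] -0.6 q7 -0.11
10.0 [-0.2195  0.663   0.1952  1.6512 -0.1624  0.8424 -0.1074] [0.6018 0.0197 0.2388] [ 0.1505  0.9886  0.0008  0.9886 -0.1505  0.0014  0.0015  0.0006 -1.    ]
clamp [172. 323.] 0.77 [0.612  0.0592]
fixed_grip [307. 329.] 0.86 [ 0.5981 -0.0783]
lever_grip [304. 311.] 0.67 [ 0.5794 -0.0727]
release_tab [102. 492.] 0.64 [0.7736 0.1012]
release_tab [371. 310.] 0.5 [ 0.5651 -0.1539]
jar [ 42. 156.] 0.87 [0.4709 0.2063]
jar [ 90. 324.] 0.78 [0.6252 0.1393]
lid_top [ 69. 322.] 0.78 [0.6223 0.1385]
lid_top [164.  66.] 0.74 [0.4246 0.103 ]
```

View pics/w4.png

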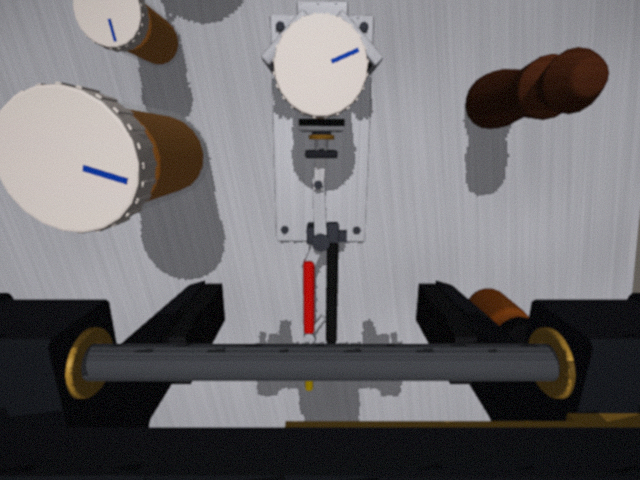

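Picture w4: the red handle (308,297) now lies parallel to the black one (331,290), so the clamp is locked. The lid is centred at about (321,65) and its mark hasn't moved. Next I'll grip the lid.

```bash
python3 -m jog '[{"translation":[0.77,0,0],"twist":0,"claw":100},{"translation":[0.77,0,0],"twist":0,"claw":100},{"translation":[0.77,0,0],"twist":0,"claw":100},{"translation":[0.77,0,0],"twist":0,"claw":100},{"translation":[0,0,0],"twist":0,"claw":100},{"translation":[0,0,0.7],"twist":0,"claw":100},{"translation":[0,0,0.7],"twist":0,"claw":100},{"translation":[0,0,0.7],"twist":0,"claw":100},{"translation":[0,0,0.7],"twist":0,"claw":100},{"translation":[0,0,0.5],"twist":0,"claw":100},{"translation":[0,0,0.37],"twist":0,"claw":100},{"translation":[0,0,0],"twist":0,"claw":100},{"translation":[0,0,0],"twist":0,"claw":100}]' 25; python3 cl.py
python3 -m jog '[{"translation":[0,0,0],"twist":0,"claw":90},{"translation":[0,0,0],"twist":0,"claw":84},{"translation":[0,0,0],"twist":0,"claw":80},{"translation":[0,0,0],"twist":0,"claw":77}]' 25; python3 cl.py
```

```text
clock: 11.48
tool_pos: [0.6202, 0.1379, 0.0914]
eef_rot: [0.76, 0.65, -0.001, -0.0]
contact_force: [0.7, -0.3, 0.1]
opening: 1.0
t 11.48 tcp clamp mm [-3.3 81.1] z 91.4 tool y deg rel clamp x -0.16999999999999993 w mm 88.0 F clamp [ 0.7 -0.2] 0.1 q7 -0.25
clock: 11.82
tool_pos: [0.6211, 0.1386, 0.093]
eef_rot: [0.76, 0.65, 0.001, 0.0]
contact_force: [-0.3, 0.3, -0.3]
opening: 0.774
t 11.82 tcp clamp mm [-2.5 82. ] z 93.0 tool y deg rel clamp x -0.1399999999999988 w mm 68.1 F clamp [-0.4  0.2] -0.3 q7 -0.25
```

```bash
python3 -m jog '[{"translation":[0.04,0,0],"twist":0,"claw":76},{"translation":[0,0,0],"twist":0,"claw":70},{"translation":[0,0,0],"twist":0,"claw":66},{"translation":[0,0,0],"twist":0,"claw":66},{"translation":[0,0,0],"twist":0,"claw":66}]' 32; python3 cl.py
python3 -m jog '[{"translation":[0,0,0],"twist":-0.6,"claw":66},{"translation":[0,0,0],"twist":-0.6,"claw":66},{"translation":[0,0,0],"twist":-0.6,"claw":66},{"translation":[0,0,0],"twist":-0.6,"claw":66},{"translation":[0,0,0],"twist":-0.6,"claw":66}]' 32; python3 cl.py; python3 -c "
from h import *;print(r.get_state()['moment'])"
```

```text
clock: 12.23
tool_pos: [0.6205, 0.1401, 0.0924]
eef_rot: [0.76, 0.65, -0.0, -0.0]
contact_force: [-2.9, 0.2, 5.7]
opening: 0.74
t 12.23 tcp clamp mm [-3.4 83.4] z 92.4 tool y deg rel clamp x -0.11999999999999922 w mm 65.1 F clamp [-2.9 -0.2] 5.7 q7 -0.26
clock: 12.65
tool_pos: [0.6203, 0.1402, 0.0924]
eef_rot: [0.648, 0.761, -0.0, -0.0]
contact_force: [-2.9, 0.2, 5.2]
opening: 0.738
t 12.65 tcp clamp mm [-3.6 83.4] z 92.4 tool y deg rel clamp x 17.96 w mm 64.9 F clamp [-2.9 -0.2] 5.2 q7 -0.04
[-0.15394751  0.72401857 -0.30329761]
```

```bash
python3 -m jog '[{"translation":[0,0,0],"twist":-0.72,"claw":66},{"translation":[0,0,0],"twist":-0.72,"claw":66},{"translation":[0,0,0],"twist":-0.72,"claw":66},{"translation":[0,0,0],"twist":-0.72,"claw":66},{"translation":[0,0,0],"twist":-0.72,"claw":66},{"translation":[0,0,0],"twist":-0.72,"claw":66},{"translation":[0,0,0],"twist":-0.72,"claw":66},{"translation":[0,0,0],"twist":-0.72,"claw":66},{"translation":[0,0,0],"twist":-0.72,"claw":66},{"translation":[0,0,0],"twist":-0.72,"claw":66},{"translation":[0,0,0],"twist":-0.72,"claw":66},{"translation":[0,0,0],"twist":-0.72,"claw":66},{"translation":[0,0,0],"twist":-0.72,"claw":66},{"translation":[0,0,0],"twist":-0.72,"claw":66},{"translation":[0,0,0],"twist":-0.72,"claw":66},{"translation":[0,0,0],"twist":-0.72,"claw":66},{"translation":[0,0,0],"twist":-0.72,"claw":66},{"translation":[0,0,0],"twist":-0.72,"claw":66},{"translation":[0,0,0],"twist":-0.72,"claw":66},{"translation":[0,0,0],"twist":0,"claw":66}]' 32; python3 cl.py
```

```text
clock: 14.32
tool_pos: [0.6197, 0.1394, 0.0923]
eef_rot: [-0.011, 1.0, -0.0, -0.001]
contact_force: [-4.0, -1.6, 7.7]
opening: 0.738
t 14.32 tcp clamp mm [-4.1 82.5] z 92.3 tool y deg rel clamp x 100.09 w mm 65.0 F clamp [-3.7 -2.2] 7.7 q7 0.96
```

```bash
python3 -m jog '[{"translation":[0,0,0],"twist":0,"claw":66},{"translation":[0,0,0],"twist":0,"claw":75},{"translation":[0,0,0],"twist":0,"claw":90},{"translation":[0,0,0],"twist":0,"claw":100},{"translation":[0,0,0],"twist":0,"claw":100},{"translation":[0,0,-0.5],"twist":0,"claw":100},{"translation":[0,0,-0.8],"twist":0,"claw":100},{"translation":[0,0,-0.8],"twist":0,"claw":100},{"translation":[0,0,-0.8],"twist":0,"claw":100},{"translation":[0,0,-0.8],"twist":0,"claw":100},{"translation":[0,0,0],"twist":0,"claw":100}]' 25
python3 -m jog '[{"translation":[0,0,0],"twist":1,"claw":100},{"translation":[0,0,0],"twist":1,"claw":100},{"translation":[0,0,0],"twist":1,"claw":100},{"translation":[0,0,0],"twist":1,"claw":100},{"translation":[0,0,0],"twist":1,"claw":100},{"translation":[0,0,0],"twist":1,"claw":100},{"translation":[0,0,0],"twist":1,"claw":100},{"translation":[0,0,0],"twist":1,"claw":100},{"translation":[0,0,0],"twist":1,"claw":100},{"translation":[0,0,0],"twist":1,"claw":100},{"translation":[0,0,0],"twist":1,"claw":100},{"translation":[0,0,0],"twist":1,"claw":100},{"translation":[0,0,0],"twist":1,"claw":100},{"translation":[0,0,0],"twist":1,"claw":100},{"translation":[0,0,0],"twist":1,"claw":100},{"translation":[0,0,0],"twist":1,"claw":100},{"translation":[0,0,0],"twist":0.67,"claw":100},{"translation":[0,0,0],"twist":0,"claw":100}]' 25
python3 -m jog '[{"translation":[-0.8,0,0],"twist":0,"claw":60},{"translation":[-0.8,0,0],"twist":0,"claw":60},{"translation":[-0.8,0,0],"twist":0,"claw":60},{"translation":[-0.8,0,0],"twist":0,"claw":60},{"translation":[-0.8,0,0],"twist":0,"claw":60},{"translation":[-0.8,0,0],"twist":0,"claw":60},{"translation":[-0.8,0,0],"twist":0,"claw":60},{"translation":[-0.8,0,0],"twist":0,"claw":60},{"translation":[0,0,0],"twist":0,"claw":60},{"translation":[0,0,0],"twist":0,"claw":60}]' 25;python3 cl.py w5.png
```

```text
clock: 15.23
tool_pos: [0.6246, 0.1419, 0.2467]
eef_rot: [-0.01, 1.0, 0.002, 0.006]
contact_force: [0.5, 0.6, 0.2]
opening: 1.001
clock: 16.73
tool_pos: [0.6207, 0.1404, 0.2393]
eef_rot: [0.76, 0.65, -0.0, 0.0]
contact_force: [0.0, -0.6, -0.4]
opening: 1.002
clock: 17.57
tool_pos: [0.5808, -0.1157, 0.2397]
eef_rot: [0.761, 0.649, -0.0, 0.0]
contact_force: [-0.1, 0.7, 0.2]
opening: 0.602
t 17.57 tcp clamp mm [  -3.5 -175.5] z 239.7 tool y deg rel clamp x -0.23999999999999844 w mm 53.0 F clamp [-0.2  0.6] 0.2 q7 0.03
```

View pics/w5.png

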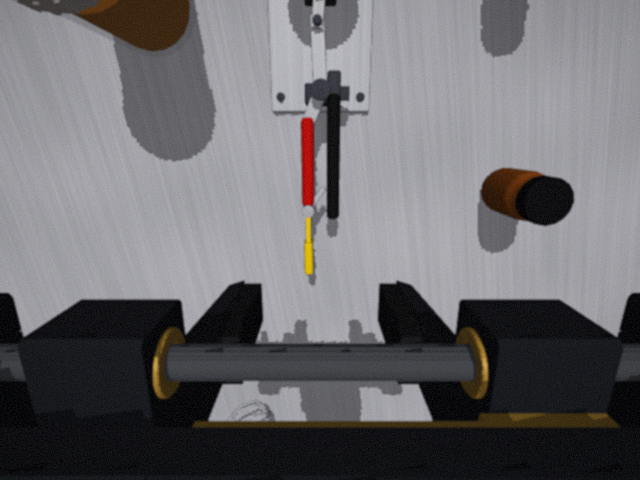

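Picture w5: the clamp is still locked. The yellow tab is at column 309, rows 243–274, and the tail of the black handle ends at (333,216). I'll check the lid's mark in the top camera and work out the tab's position.

Run:
```python
from cl import *
s,T=snap('wrist')
for n,p,z in(('tab c',(258,309),.057),('tab end',(274,309),.057),('tab start',(243,309),.057),('black end 12,-176',(217,333),.055),('pivot',(90,320),.061)): print(n,(M.T@(at(s,p,z,T)[:2]-O)*1000).round(1))
for c in('release_tab',):
  for d in r.spot_point(c,'wrist')[:2]: print(d,(M.T@(at(s,d['location'],.045,T)[:2]-O)*1000).round(1))
s=r.snapshot('top'); a=s['img'][180:260,220:340,::-1]
cv2.imwrite('pics/t2.png',cv2.resize(a,None,fx=5,fy=5,interpolation=cv2.INTER_CUBIC))
```

```text
tab c [ -13. -212.]
tab end [ -13.2 -228.9]
tab start [ -12.9 -196.5]
black end 12,-176 [  10.4 -171. ]
pivot [ -2.  -58.4]
{'location': [257.8, 309.2], 'confidence': 0.68} [ -13.2 -215.8]
```

View pics/t2.png

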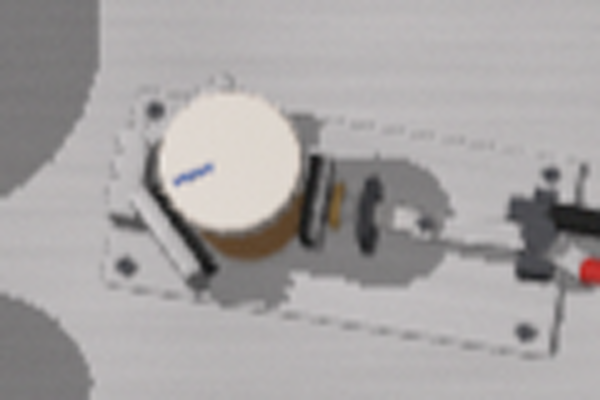

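Top crop: the lid mark, which pointed up before, now points left, so the lid has turned about 100° anticlockwise. Next is the release tab.

```bash
python3 -m jog '[{"translation":[-0.5,-0.13,0],"twist":0,"claw":60},{"translation":[-0.51,-0.13,0],"twist":0,"claw":60},{"translation":[0,0,0.8],"twist":0,"claw":60},{"translation":[0,0,0.8],"twist":0,"claw":60},{"translation":[0,0,0.8],"twist":0,"claw":60},{"translation":[0,0,0.8],"twist":0,"claw":60},{"translation":[0,0,0.8],"twist":0,"claw":60},{"translation":[0,0,0.8],"twist":0,"claw":60},{"translation":[0,0,0.5],"twist":0,"claw":60},{"translation":[0,0,0],"twist":0,"claw":60},{"translation":[0,0,0],"twist":0,"claw":60}]' 25;python3 cl.py
python3 -m jog '[{"translation":[0,-0.12,0],"twist":0,"claw":60},{"translation":[0,-0.12,0],"twist":0,"claw":60},{"translation":[0,-0.12,0],"twist":0,"claw":60},{"translation":[0,-0.08,0],"twist":0,"claw":60},{"translation":[0,-0.06,0],"twist":0,"claw":60},{"translation":[0,-0.06,0],"twist":0,"claw":60},{"translation":[0,-0.06,0],"twist":0,"claw":60},{"translation":[0,-0.06,0],"twist":0,"claw":60},{"translation":[0,-0.06,0],"twist":0,"claw":60},{"translation":[0.01,-0.06,0],"twist":0,"claw":60},{"translation":[0.02,-0.06,0],"twist":0,"claw":60},{"translation":[0.02,-0.06,0],"twist":0,"claw":60},{"translation":[0.02,-0.06,0],"twist":0,"claw":60}]' 25;python3 cl.py
```

```text
clock: 18.68
tool_pos: [0.5647, -0.1497, 0.0272]
eef_rot: [0.759, 0.651, -0.0, -0.001]
contact_force: [0.7, -0.2, 0.1]
opening: 0.595
t 18.68 tcp clamp mm [ -14.2 -211.6] z 27.2 tool y deg rel clamp x 0.05000000000000071 w mm 52.4 F clamp [ 0.7 -0.1] 0.1 q7 0.11
clock: 19.77
tool_pos: [0.5252, -0.1419, 0.0277]
eef_rot: [0.76, 0.65, -0.001, -0.001]
contact_force: [-0.6, -1.1, -0.2]
opening: 0.599
t 19.77 tcp clamp mm [ -54.4 -209.9] z 27.7 tool y deg rel clamp x -0.06999999999999851 w mm 52.7 F clamp [-0.4 -1.1] -0.2 q7 0.12
```

```bash
python3 -m jog '[{"translation":[0.03,-0.08,0],"twist":0,"claw":60},{"translation":[0.03,-0.08,0],"twist":0,"claw":60},{"translation":[0.03,-0.08,0],"twist":0,"claw":60},{"translation":[0.03,-0.08,0],"twist":0,"claw":60},{"translation":[0.03,-0.08,0],"twist":0,"claw":60},{"translation":[0.03,-0.08,0],"twist":0,"claw":60},{"translation":[0.03,-0.08,0],"twist":0,"claw":60},{"translation":[0.03,-0.08,0],"twist":0,"claw":60},{"translation":[0.03,-0.08,0],"twist":0,"claw":60},{"translation":[0,0,0],"twist":0,"claw":60}]' 25;python3 cl.py
python3 -m jog '[{"translation":[0.03,-0.08,0],"twist":0,"claw":60},{"translation":[0.03,-0.08,0],"twist":0,"claw":60},{"translation":[0.03,-0.08,0],"twist":0,"claw":60},{"translation":[0.03,-0.08,0],"twist":0,"claw":60},{"translation":[0.03,-0.08,0],"twist":0,"claw":60},{"translation":[0,0,0],"twist":0,"claw":60}]' 25;python3 cl.py w6.png
```

```text
clock: 20.6
tool_pos: [0.4989, -0.1268, 0.0279]
eef_rot: [0.76, 0.65, -0.0, -0.0]
contact_force: [-0.4, -0.7, -0.8]
opening: 0.598
t 20.6 tcp clamp mm [ -82.8 -199. ] z 27.9 tool y deg rel clamp x -0.05999999999999872 w mm 52.6 F clamp [-0.3 -0.8] -0.8 q7 0.11
clock: 21.1
tool_pos: [0.4851, -0.1183, 0.028]
eef_rot: [0.76, 0.651, 0.0, 0.0]
contact_force: [3.5, 0.8, -0.7]
opening: 0.599
t 21.1 tcp clamp mm [ -97.7 -192.8] z 28.0 tool y deg rel clamp x -0.03999999999999915 w mm 52.8 F clamp [3.3 1.3] -0.7 q7 0.1
```

View pics/w6.png

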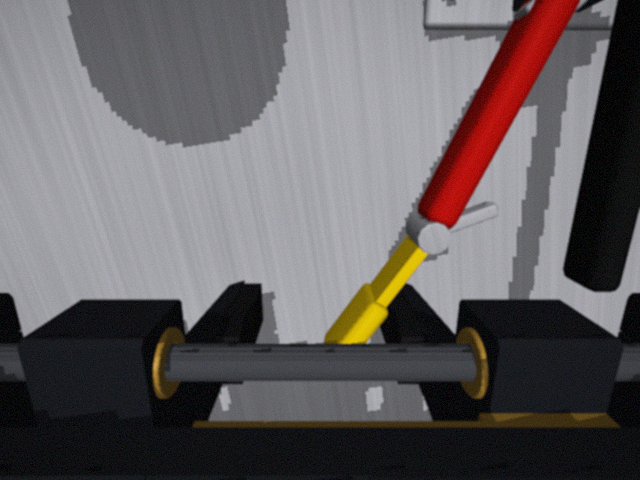

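Run:
```python
from cl import *
s,T=snap('wrist')
for ps in(((0,559),(214,437)),):
    a,b=[(M.T@(at(s,p,.055,T)[:2]-O)*1000) for p in ps];d=b-a;print(a,b,'angle',np.arctan2(-d[0],-d[1]),'lever',.41-np.arctan2(-d[0],-d[1]))
```

```text
[-25.009  -81.2798] [ -55.3818 -145.8   ] angle 0.43997444583241846 lever -0.029974445832418484
```

```bash
python3 -m jog '[{"translation":[0,0.06,0],"twist":0,"claw":60},{"translation":[0,0.06,0],"twist":0,"claw":60},{"translation":[0,0.08,0],"twist":0,"claw":60},{"translation":[0,0.08,0],"twist":0,"claw":60},{"translation":[0,0.1,0],"twist":0,"claw":60},{"translation":[0,0.1,0],"twist":0,"claw":60},{"translation":[0,0.1,0],"twist":0,"claw":62},{"translation":[0,0.1,0],"twist":0,"claw":64},{"translation":[0,0,-0.4],"twist":0,"claw":64},{"translation":[0,0,-0.8],"twist":0,"claw":64},{"translation":[0,0,-0.8],"twist":0,"claw":64},{"translation":[0,0,-0.8],"twist":0,"claw":64},{"translation":[0,0,-0.8],"twist":0,"claw":64},{"translation":[0,0,-0.8],"twist":0,"claw":64},{"translation":[0,0,-0.8],"twist":0,"claw":64},{"translation":[0.5,0.5,0],"twist":0,"claw":64},{"translation":[0.5,0.5,0],"twist":0,"claw":64},{"translation":[0,0,0],"twist":0,"claw":64},{"translation":[0,0,0],"twist":0,"claw":64}]' 25;python3 cl.py; python3 look.py w7.png
```

```text
clock: 22.78
tool_pos: [0.5582, -0.0882, 0.2358]
eef_rot: [0.759, 0.651, 0.0, -0.0]
contact_force: [-0.9, -0.5, -0.7]
opening: 0.642
t 22.78 tcp clamp mm [ -30.  -151.8] z 235.8 tool y deg rel clamp x 0.10000000000000142 w mm 56.5 F clamp [-0.8 -0.6] -0.7 q7 0.01
22.7833 [ 0.0127  0.6129  0.1048  1.763  -0.0877  0.77    0.0097] [ 0.5582 -0.0882  0.2358] [ 0.1513  0.9885  0.0003  0.9885 -0.1513  0.0007  0.0008  0.0002 -1.    ]
clamp [ 56. 347.] 0.67 [0.6092 0.0587]
fixed_grip [204. 358.] 0.95 [ 0.5975 -0.081 ]
lever_grip [190. 306.] 0.65 [ 0.5503 -0.0593]
release_tab [263. 275.] 0.7 [ 0.5073 -0.1285]
release_tab [214. 527.] 0.34 [ 0.7606 -0.115 ]
jar [ 32. 180.] 0.97 [0.4528 0.1029]
```

View pics/w7.png

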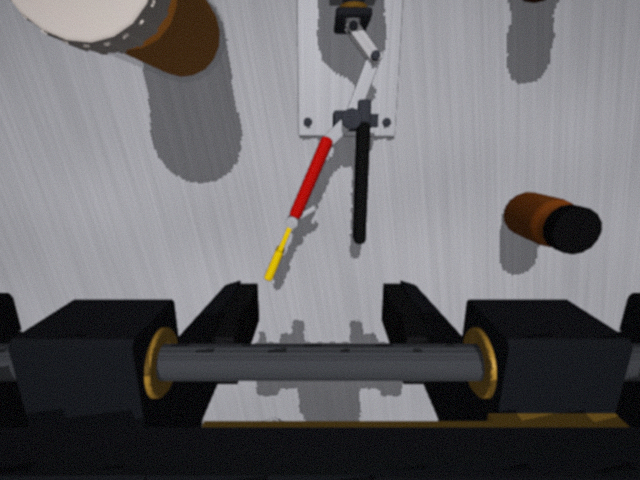

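Picture w7: the red handle is open, from (326,140) to (295,216), and the tab has sprung back at (275,263). I'll measure the handle angle and check the jar.

Run:
```python
from cl import *
s,T=snap('wrist')
im=s['img'].astype(int);m=(im[...,0]>130)&(im[...,1]<60)&(im[...,2]<60);m[300:]=0
v,u=np.nonzero(m);vx,vy,x0,y0=cv2.fitLine(np.c_[u,v].astype(np.float32),cv2.DIST_L2,0,.01,.01).ravel()
y1,y2=150,210
a,b=[(M.T@(at(s,(y,x0+(y-y0)*vx/vy),.05,T)[:2]-O)*1000) for y in(y1,y2)];d=b-a;print(len(v),a,b,'lever',.41-np.arctan2(-d[0],-d[1]))
ims=[]
for c in('top','scene'):
    s,_=snap(c)
    for l,z in(('jar',.006),('lid_top',.1185),('bowl',0),('plate',0),('whisk',0),('canister',0),('spices',0),('mill',0)):
        print(c,l,[at(s,d['location'],z)[:2].round(3).tolist() for d in r.spot_point(l,c)[:3]])
    y,x=(180,220) if c=='top' else (190,290)
    ims.append(cv2.resize(s['img'][y:y+110,x:x+150,::-1],None,fx=2.6,fy=2.6,interpolation=cv2.INTER_CUBIC))
cv2.imwrite('pics/f.png',np.hstack(ims))
```

```text
887 [-28.0557 -89.8622] [ -52.5372 -145.7204] lever -0.0030637408947652434
top jar [[0.443, 0.104], [0.463, 0.198], [0.619, 0.133]]
top lid_top [[0.628, 0.147], [0.465, 0.206], [0.454, 0.094]]
top bowl [[0.715, 0.377]]
top plate [[0.344, 0.451]]
top whisk [[0.354, -0.414]]
top canister [[0.535, 0.362]]
top spices [[0.773, -0.137]]
top mill []
scene jar [[0.625, 0.137], [0.468, 0.084], [0.479, 0.204]]
scene lid_top [[0.415, 0.123], [0.498, 0.187]]
scene bowl [[0.718, 0.368]]
scene plate [[0.618, 0.15], [0.358, 0.438]]
scene whisk [[0.356, -0.409]]
scene canister [[0.718, 0.371], [0.534, 0.352]]
scene spices [[0.606, 0.056], [0.785, -0.131]]
scene mill [[0.797, 0.104]]
```

View pics/f.png

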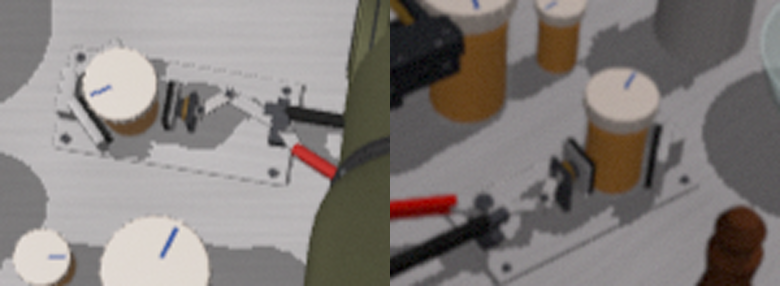

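The crops show the jar upright against the vee with its lid turned, and the jaw drawn back. The lever measures about 0 and the robot is clear, so I'm handing in.

```bash
python3 -c "
from plant import r
print(r.finish_job())"
```

```text
the job is handed in; nothing more can be done
None
```

The job is done and handed in at about 23 s of the 58 s allowed; the hand-in returned no verdict.

- **Clamp:** I squeezed the handles at 25 N grip until they measured 35.8 mm over both, where 36 mm means locked. The wrist picture showed the red handle parallel to the black one.
- **Lid:** I gripped it at 32 N and turned the tool 100° anticlockwise (about 1.75 rad). The lid mark in the top picture moved by about the same amount, and the clamp was still locked afterwards.
- **Release:** I pushed the yellow tab aside with one finger, and the clamp sprung and the red handle opened. The force was 3.5 N at the end of the push.

**Last checks:** The handle angle measured about 0 rad. The jar stood upright against the vee, within a few mm of where it was, and the robot was at 0.24 m touching nothing.

**What failed or disagreed:**
- At the handles, the camera and the arm differed by about 3 mm sideways; the arm's give took that up.
- Early in the squeeze the tool lagged its command by about 5 mm, with 10 N at the wrist.
- In the last look the networks gave a few false hits, such as a plate and spices on the clamp, and missed the mill in the top view. Their best matches put every bystander within about 15 mm of its first estimate, which is about their own scatter.

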